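# Light-check the drive punch

### The job

Set the inspection light, then show it the punch: first slide the dimmer's grip along its track until it stands level with the brass pointer beside the track, and let go of it. Then draw the mushroom-headed steel punch up out of the wooden tool block and hold it in the air in front of the slanted light panel, square to the panel, its lower (cutting) end facing the middle of the panel with a gap of about 5 cm. Finish while still holding it there; leave the dimmer as set and do not disturb the two other tools in the block, the tape roll, the thread spool or the jar.

Things in the scene. Friction and masses are not known exactly. Their poses are not given: they have to be found in the camera images.
- dimmer (a joint): Travel of the dimmer grip along its track, in m: 0 to 0.12, growing along +y of dimmer_top; it starts in the low quarter and stays where it is left (friction about 1.5 N).
- dimmer_top (a point): Centre of the top face of the dimmer grip: a black block 28 (x) by 20 (y) by 40 mm high that stands on an aluminium track 40 mm wide, 170 mm long and 14 mm high fixed on the table; the point is 55 mm above the table. Its y axis runs along the track.
- clip_point (a point): Point of the small brass pointer fixed on the table beside the track, 12 mm high; the point looks towards the track. Its axes are parallel to those of dimmer_top; the grip is set when both have the same y along the track.
- block: Wooden tool block fixed on the table, 75 (x) by 200 (y) by 50 mm high, origin at the centre of its underside, z up. Three round holes, 18 mm wide and 40 mm deep, in a row along its y axis, 65 mm apart, the middle one at its centre; each holds one upright round tool, and any tool may be in any hole.
- punch_handle (a point): Middle of the steel punch's handle, z along it to the head. The tallest of the three tools, the only one with a wide flat head; 104 mm, about 0.15 kg. From here the round handle (22 mm thick) reaches 25 mm down and up; above it the head, 30 mm wide, 9 mm high; below it a 16 mm shank, 45 mm long, 40 mm of it in the hole. At the start 80 mm above the table, 30 mm above the block.
- punch_end (a point): Centre of the lower, cutting end of the punch, 70 mm below punch_handle along its axis; z runs towards the head.
- panel: Light panel, a white face 130 by 160 mm in a thin black frame, fixed on a low aluminium stand and slanted 40 degrees (0.7 rad) from level. Origin at the middle of the face, 75 mm above the table; z is the face's outward normal (up and roughly back towards the robot), y level along the long side.
- awl_mid (a point): Another tool of the block, to be left there: wooden pear-shaped handle 31 mm wide on a steel shank, 96 mm long; its middle, z along it.
- rod_mid (a point): Another tool of the block, to be left there: plain steel rod, 16 mm thick and 80 mm long; its middle, z along it.
- tape_mid (a point): Roll of masking tape lying flat, 100 mm wide and 19 mm high; its centre. Leave alone.
- spool_mid (a point): Thread spool standing upright, 48 mm wide and 54 mm high; its centre. Leave alone.
- jar_mid (a point): Amber jar standing upright, 60 mm wide and 85 mm high; its centre. Leave alone.
Things that resemble listed ones, but are neither listed nor needed, are in the scene too. Leave any red look-alike of the part that bears punch_handle alone.

How it is judged:
On the way, in this order (a step that is already met when the one before it is completed fails the run):
1. the dimmer grip stands level with the pointer (y of dimmer_top in the frame of clip_point between -0.008 and 0.008 m and contact force between dimmer and the fingers below 0.5 N), for 0.2 s.
2. the punch is drawn clear of the block (z of punch_end in the frame of block above 0.055 m and contact force between punch and the fingers above 1 N), for 0.2 s.
At the end, for the whole second after the job is handed in: Punch held still in the fingers, clear of panel and block: axis within 17 degrees of the panel's normal, head away from the panel, cutting end within 35 mm of the panel's middle either way and 25 to 85 mm off its face; dimmer grip within 8 mm of the pointer along the track (y of dimmer_top in the frame of clip_point between -0.008 and 0.008 m and angle between the z axis of punch_handle and the z axis of panel, either way round below 0.3 rad and angle between punch_handle's own z axis and vertical below 1.2 rad and x of punch_end in the frame of panel between -0.035 and 0.035 m and y of punch_end in the frame of panel between -0.035 and 0.035 m and z of punch_end in the frame of panel between 0.025 and 0.085 m and contact force between punch and the fingers above 1 N and contact force between punch and panel below 0.1 N and contact force between punch and block below 0.1 N and linear speed of punch below 0.03 m/s); the arm keeps its last pose, push and grip.
It fails at once if a bystander was disturbed (awl_mid) (distance of awl_mid from where it was at the start of the episode above 0.025 m).
It fails at once if a bystander was disturbed (rod_mid) (distance of rod_mid from where it was at the start of the episode above 0.025 m).
It fails at once if a bystander was disturbed (tape_mid) (distance of tape_mid from where it was at the start of the episode above 0.025 m).
It fails at once if a bystander was disturbed (spool_mid) (distance of spool_mid from where it was at the start of the episode above 0.025 m).
It fails at once if a bystander was disturbed (jar_mid) (distance of jar_mid from where it was at the start of the episode above 0.025 m).
It also fails if it takes over 54 s, if anything falls off the work surface, if the arm or the gripper's body presses on something with over 40 N, if the wrist force passes 120 N, or if a joint passes its speed limit or range.

### The arm

A 7-joint arm with a two-finger parallel gripper is mounted at the origin on the work surface. World frame = base frame: x ahead of the robot, y to its left, z up, the work surface at z = 0. Lengths are in m, angles in rad, forces in N, time in s.
With the tool pointing down it reaches from about 0.4 to 0.9 m from the base axis. Payload 5.5 kg.
Tool frame: the origin (TCP) lies at the very end of the fingers, on their centre line; the grasp point (between the pads) lies bot.grip_depth behind it (bot.grip_depth is the distance from the TCP to the grasp point, in m); z points along the fingers, y is the line along which they close (so a half turn about z gives the same grasp; the last joint's range is limited). The gripper opens to 85 mm and grips with 20 to 120 N. Pads are 22 mm wide; open, the fingers measure 114 mm over their backs; the gripper's body (76 mm by 85 mm) begins 54 mm behind the grasp point. The pads swing forward as they close: fully open they stand 13 mm farther back than shut.
Start: joints at [-0.859, 0.501, -0.427, 1.55, 0.221, 1.138, -0.21], TCP at [0.282, 0.586, 0.231] pointing down, gripper open.
Joint ranges: [-2.88, 2.88], [-0.31, 2.03], [-1.54, 1.56], [0.2, 2.42], [-1.41, 4.55], [0.19, 2.02], [-2.57, 2.57]. Speed limits (rad/s): [2.57, 2.57, 3.14, 3.14, 3.14, 3.14, 3.14].

### API

Orientations are given as a unit quaternion [w, x, y, z].
In Python, from station import bot gives the robot as it stands. The module is installed in compiled form; this text tells all that it offers.
- The arm moves only by the tool apply_moves, never from a script. Its argument "steps" is a list of rows, each a list of 4 numbers: the shift along the tool's x, y, z in mm, then the turn about the tool's z in rad. In form: [[x, y, z, twist], ...]. A call has exactly 5 rows; each row is the pose to reach, as a shift and turn from the pose commanded when the call began, along the tool's axes at that moment; what a row does not reach only later rows make up. A row lasts 1/12 s, in which the tool goes at most 41.7 mm and 7.16 degrees, less where a joint would pass 70% of its speed; a pose out of reach is approached as far as the arm can. A call with a gripper value outside its range is refused whole. "fingers" is the opening, from 0 (shut) to 1 (fully open), set as the call begins (left out, the last holds). The fingers move at their own pace and stop on an object; "grip_force" is the grip in N (left out, the last holds). Time passes only in rows, so rows that repeat a pose let the fingers close, or fill a call up. It gives the time, the measured TCP pose, the force, the opening and the grip force at its end, in the units of the state.
- bot.sense(): the state, without advancing time (a new reading comes with each control period).
- bot.capture(name): name is "side" or "top"; returns the picture (384x512x3 uint8, red, green, blue); there is no depth.
- bot.get_calibration(name): a dict with "camera_matrix" (3x3 intrinsics, pixels), "k1" (the pictures are not rectified: a ray, as slopes to the right and down, at radius r is drawn at 1 + k1 r^2 times it, then the intrinsics apply), "origin" and "orientation" of the camera in the world. Camera axes: x right, y down, z forward; pixel columns grow to the right and rows downward; lengths in m; the calibration is good to about 2 mm. A picture is of the moment at which its call begins. get_calibration takes no time and is no camera call.
- bot.finish_job(): hands the job in; it is judged then, once.
The state is a dict: "time_s": time; "qpos": joint angles; "dq": joint speeds; "effort": joint torques, N m; "eef_pos": TCP position; "tcp_rot": TCP orientation; "wrist_force": force on the tool from outside, world axes, zero at the start; "torque": the same for the moment, N m; "grip_width": opening from 0.0 (shut) to 1.0 (fully open); "finger_force": force on a finger pad.
Only numpy, scipy, OpenCV 4.12 (cv2) and the standard library are available. Lean on these libraries where they do the work, as an engineer would, in place of code of your own. Each camera call takes 0.05 s, during which the arm holds its last target. There are 200 camera calls.

## Working session

There is one attempt and no reset: what is moved stays moved. The work goes in short steps, Python scripts to look and compute and a tool call to move; the robot and the scene stay as the last step left them, time stands still between calls to the robot, and variables do not carry over. Pictures are saved under pics/ and viewed, at most 10 in all, crops included, and the job is handed in when it is done.

Besides the shell and the picture viewer there is one more tool, called as name([rows], argument=value, ...), one row to a line, values as JSON. apply_moves: Moves the arm, as the interface text tells. Its arguments: {"type":"object","properties":{"steps":{"type":"array","items":{"type":"array","items":{"type":"number"}}},"fingers":{"type":"number"},"grip_force":{"type":"number"}},"required":["steps"]}

```bash
mkdir -p pics; cat > h.py <<'E'
import numpy as np, cv2
from scipy.spatial.transform import Rotation as R
from station import bot
def Rq(q): return R.from_quat([q[1],q[2],q[3],q[0]]).as_matrix()
def ray(n,u,v):
    c=bot.get_calibration(n);K=np.array(c["camera_matrix"])
    d=np.linalg.inv(K)@[u,v,1];s=d[:2].copy()
    p=s.copy()
    for _ in range(20): p=s/(1+c["k1"]*(p@p))
    M=np.array(c["orientation"]); M=Rq(M) if M.size==4 else M
    w=M@[p[0],p[1],1]; return np.array(c["origin"]),w/np.linalg.norm(w)
def onz(n,u,v,z):
    o,d=ray(n,u,v); return o+d*(z-o[2])/d[2]
def two(a,b):
    o1,d1=ray("top",*a);o2,d2=ray("side",*b)
    t=np.linalg.lstsq(np.c_[d1,-d2],o2-o1,rcond=None)[0]
    p,q=o1+d1*t[0],o2+d2*t[1]; return (p+q)/2,np.linalg.norm(p-q)
def proj(n,P):
    c=bot.get_calibration(n);M=np.array(c["orientation"]); M=Rq(M) if M.size==4 else M
    p=M.T@(np.array(P)-c["origin"]);s=p[:2]/p[2];s=s*(1+c["k1"]*(s@s));K=np.array(c["camera_matrix"])
    return (K@[s[0],s[1],1])[:2]
def snap(n,f,scale=1.5):
    im=bot.capture(n);cv2.imwrite("pics/"+f+"_raw.png",im[:,:,::-1])
    cv2.imwrite("pics/"+f+".png",cv2.resize(im[:,:,::-1],None,fx=scale,fy=scale,interpolation=cv2.INTER_CUBIC));return im
E
python3 - <<'E'
from h import *
for n in("top","side"):
    snap(n,n+"0");print(bot.get_calibration(n))
s=bot.sense();print(s,bot.grip_depth,Rq(s["tcp_rot"]))
E
```

```text
{'camera_matrix': array([[357.53447542,   0.        , 245.55269654],
       [  0.        , 357.53447542, 195.88764185],
       [  0.        ,   0.        ,   1.        ]]), 'k1': -0.022869762837388005, 'origin': array([0.48855425, 0.02608026, 1.02178916]), 'orientation': array([-0.02887456,  0.71168682, -0.70067002,  0.04158915])}
{'camera_matrix': array([[471.75382797,   0.        , 248.43804158],
       [  0.        , 471.75382797, 192.64608653],
       [  0.        ,   0.        ,   1.        ]]), 'k1': -0.15496267402239852, 'origin': array([0.51944194, 0.79964275, 0.8449299 ]), 'orientation': array([ 0.02520272, -0.05674182,  0.92184816, -0.38254563])}
{'time_s': 0.1, 'qpos': array([-0.85878986,  0.50175974, -0.426818  ,  1.55133753,  0.2207814 ,
        1.13832586, -0.21029061]), 'dq': array([-6.94246274e-05, -2.95620396e-03, -6.53785359e-04,  1.25000017e-04,
       -6.32516545e-04,  5.04123064e-04, -1.59069365e-05]), 'effort': array([-1.09292788e-02, -5.70813668e+01, -5.83866388e+00, -2.81747621e+01,
        1.03862694e-02,  5.78212013e-03,  8.54524824e-07]), 'eef_pos': array([0.28178043, 0.58504636, 0.23036375]), 'tcp_rot': array([-2.36574343e-04,  2.22496453e-01,  9.74933093e-01, -8.57904889e-04]), 'wrist_force': array([ 0.98544866,  0.20451796, -0.42575041]), 'torque': array([-0.01132093, -0.03400445,  0.00482624]), 'finger_force': 0.0, 'grip_width': 1.0009330341588667} 0.0187 [[-9.00990545e-01  4.33837905e-01 -8.43049902e-04]
 [ 4.33838717e-01  9.00989184e-01 -1.56752583e-03]
 [ 7.95267216e-05 -1.77807364e-03 -9.99998416e-01]]
```

View pics/top0.png

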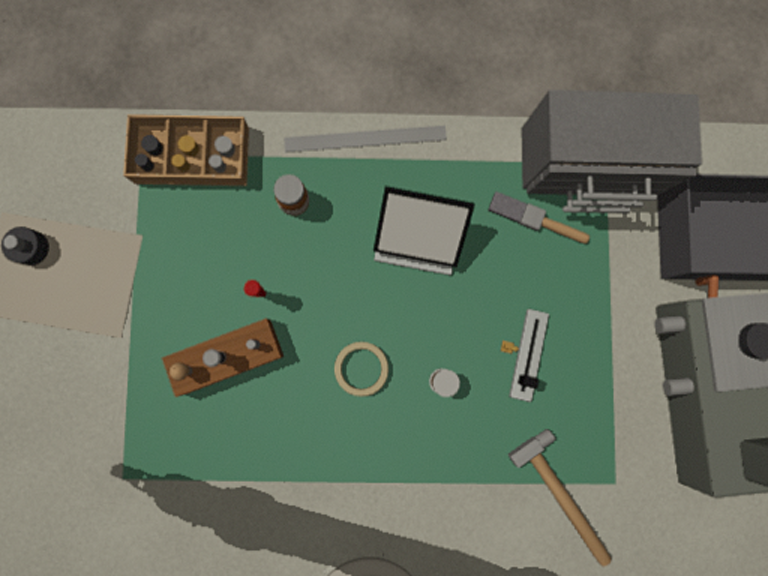

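View pics/side0.png

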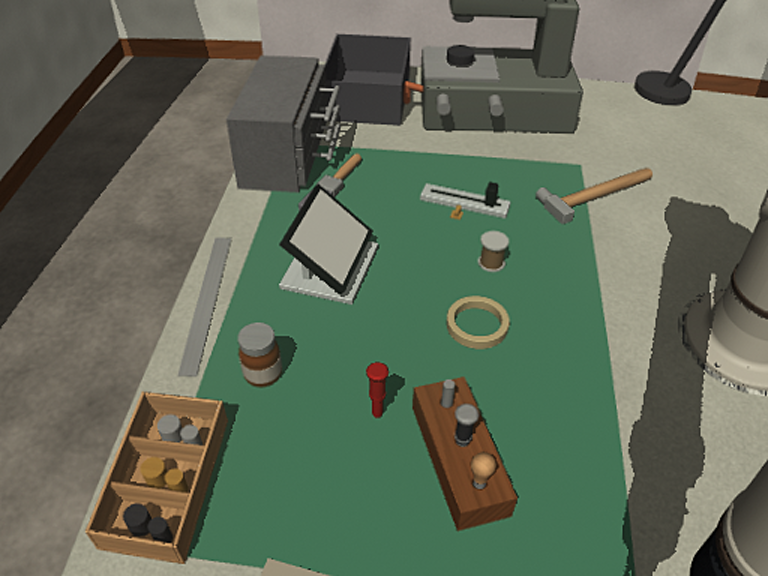

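The top view shows the punch head at (212,357), the middle tool, with the awl at (178,371) and the rod at (252,344). The dimmer grip is at (528,382), the pointer at (509,347) and the panel at (424,230). The side view shows the punch head at (466,412), the grip at (491,192) and the panel at (330,240). The red look-alike at (254,289) in the top view is to be left alone.

```bash
python3 - <<'E'
from h import *
im=cv2.imread("pics/top0_raw.png");sd=cv2.imread("pics/side0_raw.png")
def big(m):
    cs,_=cv2.findContours(m.astype(np.uint8),cv2.RETR_EXTERNAL,cv2.CHAIN_APPROX_NONE);return max(cs,key=cv2.contourArea)
def box(m,x0,y0,x1,y1):
    k=np.zeros_like(m);k[y0:y1,x0:x1]=m[y0:y1,x0:x1];return k
np.set_printoptions(precision=4,suppress=True)
def face(I,b):
    h=cv2.cvtColor(I,cv2.COLOR_BGR2HSV);m=(h[...,1]<60)&(h[...,2]>110);c=big(box(m,*b))
    return cv2.approxPolyDP(c,6,True)[:,0]
ft=face(im,(245,122,318,176));fs=face(sd,(186,120,252,195));print("face",ft.tolist(),fs.tolist())
h=cv2.cvtColor(im,cv2.COLOR_BGR2HSV)
g=(h[...,0]>40)&(h[...,0]<95)&(h[...,1]>60)
tr=big(box(~g,336,200,370,272));r=cv2.minAreaRect(tr);bp=cv2.boxPoints(r);P=np.array([onz("top",*p,.014)for p in bp]);print("track",r,P,np.linalg.norm(P-np.roll(P,1,0),axis=1))
bk=big(box((h[...,2]<45),336,245,370,268));print("grip",cv2.boundingRect(bk),cv2.minAreaRect(bk))
bl=big(box((h[...,0]<20)&(h[...,1]>80),105,205,195,268));r=cv2.minAreaRect(bl);P=np.array([onz("top",*p,.05)for p in cv2.boxPoints(r)]);print("block",P.mean(0),P)
for n,a,b in(("punch",(212,356),(466,411)),("rod",(252,343),(449,385)),("awl",(178,371),(483,465)),("jar",(290,188),(257,335))):
    print(n,two(np.array(a)/1.5,np.array(b)/1.5))
A=cv2.resize(im[195:275,325:375],None,fx=7,fy=7,interpolation=cv2.INTER_CUBIC)[:560]
B=cv2.resize(sd[110:150,275:345],None,fx=6,fy=6,interpolation=cv2.INTER_CUBIC)
C=np.zeros((560,780,3),np.uint8);C[:,:350]=A;C[:240,355:775]=B;cv2.imwrite("pics/crop1.png",C)
E
```

```text
face [[259, 129], [252, 165], [301, 175], [311, 139]] [[213, 127], [193, 160], [228, 189], [244, 153]]
track ((347.9349365234375, 235.75685119628906), (26.37375259399414, 61.01082229614258), 9.246112823486328) [[ 0.4026 -0.2305  0.014 ]
 [ 0.5721 -0.2599  0.014 ]
 [ 0.5612 -0.3346  0.014 ]
 [ 0.3916 -0.3039  0.014 ]] [0.0742 0.172  0.0755 0.1723]
grip (346, 245, 14, 16) ((350.9896545410156, 254.1758270263672), (13.702506065368652, 12.207685470581055), 48.36646270751953)
block [0.468 0.27  0.05 ] [[0.4649 0.3802 0.05  ]
 [0.541  0.1894 0.05  ]
 [0.4705 0.1604 0.05  ]
 [0.3955 0.3502 0.05  ]]
punch (array([0.4698, 0.2717, 0.1115]), np.float64(0.0011609938172856555))
rod (array([0.4925, 0.2109, 0.0829]), np.float64(0.0017261289358803875))
awl (array([0.4437, 0.3346, 0.09  ]), np.float64(0.0005148298406475857))
jar (array([0.771 , 0.1533, 0.0813]), np.float64(0.0007680870948464295))
```

View pics/crop1.png

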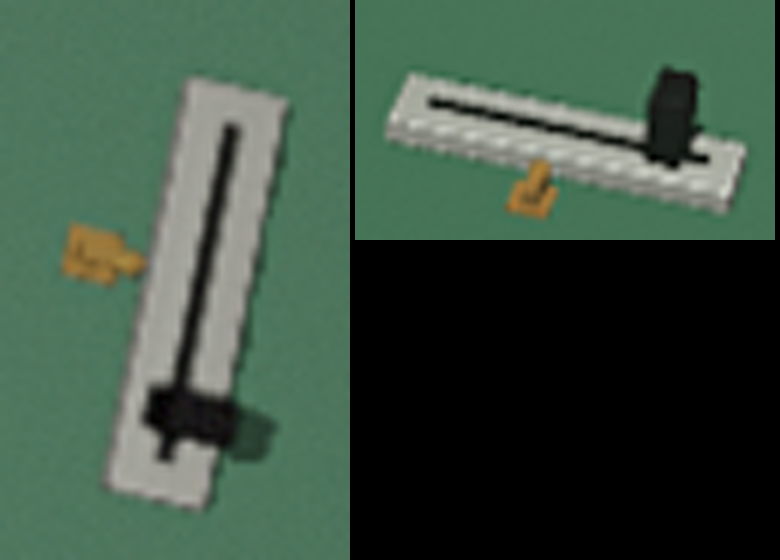

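The crop shows the grip's top face near (203,417) in the left part and (678,76) in the right part. The pointer's tip is at (145,263), about a third of the way up from the middle of the track.

```bash
python3 - <<'E'
from h import *
np.set_printoptions(precision=4,suppress=True)
c=lambda x,y:((x+.5)/7-.5+325,(y+.5)/7-.5+195)
s=lambda x,y:((x-355+.5)/6-.5+275,(y+.5)/6-.5+110)
L=[onz("top",*c(*p),.014)for p in((187,78),(107,488),(207,508),(289,97))]
print("track",np.array(L))
d=(L[0]-L[1]+L[3]-L[2])[:2];d/=np.linalg.norm(d);print("dir",d,np.arctan2(d[1],d[0]))
cen=sum(L)/4
g,e=two(c(203,417),s(678,76));g2=onz("top",*c(203,417),.055);print("grip",g,e,g2)
p=onz("top",*c(145,263),.012);p2,e=two(c(145,263),s(541,163));print("clip",p,p2,e)
print("along grip,clip",d@(g2-cen)[:2],d@(g-cen)[:2],d@(p-cen)[:2],d@(p2-cen)[:2],"cen",cen)
# panel
ft=[[259,129],[252,165],[301,175],[311,139]];fs=[[213,127],[193,160],[228,189],[244,153]]
# top order: high-left, low-left, low-right, high-right ; side: high-right.. match by projection
o=[2,3,0,1]
T=[]
import itertools
best=min((sum(two(a,fs[i])[1] for a,i in zip(ft,pm)),pm) for pm in itertools.permutations(range(4)))
P=np.array([two(a,fs[i])[0] for a,i in zip(ft,best[1])]);print("panel",best,P,P.mean(0),np.linalg.norm(P-np.roll(P,1,0),axis=1))
y=(P[0]+P[1]-P[2]-P[3]);y/=np.linalg.norm(y);x=(P[0]+P[3]-P[1]-P[2]);x/=np.linalg.norm(x);n=np.cross(x,y);print("y",y,"x",x,"n",n/np.linalg.norm(n))
E
```

```text
track [[ 0.5664 -0.2928  0.014 ]
 [ 0.4014 -0.2583  0.014 ]
 [ 0.3939 -0.2985  0.014 ]
 [ 0.5593 -0.3346  0.014 ]]
dir [ 0.9779 -0.2089] -0.21043947991529735
grip [ 0.4325 -0.282   0.0621] 0.0005716907268294338 [ 0.4324 -0.2842  0.055 ]
clip [ 0.4912 -0.2752  0.012 ] [ 0.4914 -0.276   0.0094] 0.00037894057566559264
along grip,clip -0.04929309491813283 -0.04964735311478709 0.00641253947759638 0.006767123210958926 cen [ 0.4802 -0.296   0.014 ]
panel (np.float64(0.006794780823448436), (1, 2, 3, 0)) [[ 0.7563 -0.0221  0.1122]
 [ 0.6733 -0.0076  0.0401]
 [ 0.6496 -0.1442  0.0421]
 [ 0.733  -0.1589  0.1094]] [ 0.703  -0.0832  0.0759] [0.1388 0.1109 0.1387 0.1082]
y [0.1691 0.9856 0.0033] x [ 0.7598 -0.1338  0.6362] n [-0.6275  0.105   0.7715]
```

```bash
cat >> h.py <<'E'
np.set_printoptions(precision=4,suppress=True)
def plan(stages):
    """stages: (x,y,z,angle of tool y in deg or None); prints shift in mm and twist for each, in sequence"""
    s=bot.sense();p=np.array(s["eef_pos"]);M=Rq(s["tcp_rot"])
    print("at",s["time_s"],p,"yang",np.degrees(np.arctan2(M[1,1],M[0,1])),"tilt",np.degrees(np.arccos(-M[2,2])),"q7",s["qpos"][6],"F",s["wrist_force"],"w",s["grip_width"],s["finger_force"])
    for x,y,z,a in stages:
        t=np.array([x,y,z]);d=M.T@(t-p)*1000
        cur=np.degrees(np.arctan2(M[1,1],M[0,1]));w=0 if a is None else -np.radians((a-cur+180)%360-180)
        print(np.round(d,1),round(w,3),"len",round(np.linalg.norm(d)));M=M@R.from_euler("z",w).as_matrix();p=t
E
python3 - <<'E'
from h import *
print("red",two(np.array((254,288))/1.5,np.array((377,371))/1.5))
plan([(.36,.43,.23,35),(.44,.26,.23,20),(.48,.06,.23,0),(.46,-.13,.22,-12),(.4325,-.283,.15,-12),(.4325,-.283,.024,-12)])
E
```

```text
red (array([0.589 , 0.2084, 0.0952]), np.float64(0.0014285654090026802))
at 0.1 [0.2818 0.585  0.2304] yang 64.28858538564192 tilt 0.1019780168995853 q7 -0.21029060738610794 F [ 0.9854  0.2045 -0.4258] w 1.0009330341588667 0.0
[-137.7 -105.8    0.5] 0.511 len 174
[-185.1  -32.     0.2] 0.262 len 188
[-201.6  -30.8    0.3] 0.349 len 204
[-190.   -20.    10.3] 0.209 len 191
[-155.3    4.9   70.3] 0.0 len 170
[  0.2   0.1 126. ] 0.0 len 126
```

apply_moves([
  [-34,-26,0,0.1],
  [-68,-52,0,0.2],
  [-103,-79,0,0.3],
  [-138,-106,0,0.41],
  [-138,-106,0,0.51],
], fingers=1)

```text
time_s: 0.52
eef_pos: [0.3653, 0.4219, 0.2305]
tcp_rot: [0.002, 0.468, 0.884, -0.002]
wrist_force: [1.0, -0.6, -0.8]
grip_width: 1.002
finger_force: 0.0
```

apply_moves([
  [-37,-6,0,0.05],
  [-74,-13,0,0.1],
  [-111,-19,0,0.16],
  [-148,-26,0,0.21],
  [-185,-32,0,0.26],
])

```text
time_s: 0.93
eef_pos: [0.4405, 0.2585, 0.2311]
tcp_rot: [-0.0, 0.573, 0.819, -0.0]
wrist_force: [0.6, 0.9, 0.1]
grip_width: 1.001
finger_force: 0.0
```

apply_moves([
  [-40,-6,0,0.07],
  [-80,-12,0,0.14],
  [-120,-18,0,0.21],
  [-160,-24,0,0.28],
  [-200,-30,0,0.35],
])

```text
time_s: 1.35
eef_pos: [0.481, 0.0604, 0.2312]
tcp_rot: [-0.0, 0.708, 0.707, -0.0]
wrist_force: [0.5, 0.4, 0.0]
grip_width: 1.002
finger_force: 0.0
```

apply_moves([
  [-38,-4,2,0.05],
  [-76,-8,4,0.1],
  [-114,-12,6,0.15],
  [-152,-16,8,0.2],
  [-190,-20,10,0.21],
])

```text
time_s: 1.77
eef_pos: [0.4608, -0.1293, 0.2211]
tcp_rot: [-0.0, 0.777, 0.629, -0.0]
wrist_force: [1.3, 0.6, -0.3]
grip_width: 1.0
finger_force: 0.0
```

```bash
python3 - <<'E'
from h import *
plan([(.4325,-.283,.15,-12),(.4325,-.283,.024,-12)])
E
```

```text
at 1.7667 [ 0.4608 -0.1293  0.2211] yang -12.054517271344947 tilt 0.016333301529732207 q7 0.042774866796390816 F [ 1.3382  0.5921 -0.3363] w 1.0001969621089666 0.0
[-156.2    4.4   71.1] -0.001 len 172
[ -0.   0. 126.] 0.0 len 126
```

apply_moves([
  [-31,1,14,0],
  [-62,2,28,0],
  [-93,3,42,0],
  [-125,4,56,0],
  [-156,4,71,0],
])

```text
time_s: 2.18
eef_pos: [0.4329, -0.2826, 0.1496]
tcp_rot: [0.0, 0.777, 0.63, 0.0]
wrist_force: [0.2, 0.0, 0.5]
grip_width: 0.997
finger_force: 0.0
```

apply_moves([
  [0,0,30,0],
  [0,0,60,0],
  [0,0,90,0],
  [0,0,115,0],
  [0,0,125,0],
])

```text
time_s: 2.6
eef_pos: [0.4308, -0.2796, 0.0218]
tcp_rot: [-0.003, 0.777, 0.63, -0.001]
wrist_force: [0.1, -0.6, 0.1]
grip_width: 1.003
finger_force: 0.0
```

apply_moves([
  [0,0,0,0],
  [0,0,0,0],
  [0,0,0,0],
  [0,0,0,0],
  [0,0,0,0],
], fingers=0, grip_force=20)

```text
time_s: 3.02
eef_pos: [0.4345, -0.2817, 0.0268]
tcp_rot: [0.001, 0.777, 0.63, 0.001]
wrist_force: [0.2, 0.7, -0.2]
grip_width: 0.301
finger_force: 0.0
```

apply_moves([
  [0,0,0,0],
  [0,0,0,0],
  [0,0,0,0],
  [0,0,0,0],
  [0,0,0,0],
])

```text
time_s: 3.43
eef_pos: [0.4343, -0.2816, 0.0267]
tcp_rot: [0.001, 0.777, 0.63, 0.001]
wrist_force: [-0.6, 1.1, 6.8]
grip_width: 0.231
finger_force: 25.7
```

apply_moves([
  [0,11,0,0],
  [0,22,0,0],
  [0,33,0,0],
  [0,44,0,0],
  [0,54.5,0,0],
])

```text
time_s: 3.85
eef_pos: [0.4876, -0.2932, 0.0267]
tcp_rot: [0.001, 0.777, 0.63, 0.0]
wrist_force: [-2.3, 0.1, 6.5]
grip_width: 0.23
finger_force: 25.6
```

apply_moves([
  [0,0,0,0],
  [0,0,0,0],
  [0,0,0,0],
  [0,0,0,0],
  [0,0,0,0],
])

```text
time_s: 4.27
eef_pos: [0.488, -0.2933, 0.0268]
tcp_rot: [0.002, 0.777, 0.63, 0.001]
wrist_force: [1.7, -0.9, 5.0]
grip_width: 0.23
finger_force: 25.5
```

apply_moves([
  [0,0,0,0],
  [0,0,0,0],
  [0,0,0,0],
  [0,0,0,0],
  [0,0,0,0],
], fingers=1)

```text
time_s: 4.68
eef_pos: [0.4862, -0.2921, 0.025]
tcp_rot: [-0.0, 0.777, 0.63, -0.0]
wrist_force: [0.4, 0.7, 0.1]
grip_width: 0.92
finger_force: 0.0
```

apply_moves([
  [0,0,0,0],
  [0,0,0,0],
  [0,0,-20,0],
  [0,0,-50,0],
  [0,0,-80,0],
])

```text
time_s: 5.1
eef_pos: [0.4855, -0.2918, 0.1051]
tcp_rot: [-0.001, 0.777, 0.63, -0.001]
wrist_force: [0.3, -0.5, -0.1]
grip_width: 0.998
finger_force: 0.0
```

apply_moves([
  [0,0,-40,0],
  [0,0,-80,0],
  [40,0,-110,0],
  [80,0,-130,0],
  [110,0,-140,0],
])

```text
time_s: 5.52
eef_pos: [0.5097, -0.1862, 0.2476]
tcp_rot: [0.002, 0.778, 0.629, 0.001]
wrist_force: [0.9, 1.1, 0.0]
grip_width: 1.001
finger_force: 0.0
```

```bash
python3 - <<'E'
from h import *
snap("top","top1");snap("side","side1")
im=cv2.imread("pics/top1_raw.png");sd=cv2.imread("pics/side1_raw.png")
A=cv2.resize(im[195:275,325:375],None,fx=7,fy=7,interpolation=cv2.INTER_CUBIC)
B=cv2.resize(sd[110:150,275:345],None,fx=6,fy=6,interpolation=cv2.INTER_CUBIC)
C=np.zeros((560,780,3),np.uint8);C[:,:350]=A;C[:240,355:775]=B;cv2.imwrite("pics/crop2.png",C)
plan([(.47,0,.25,20),(.47,.15,.25,60),(.4685,.271,.2,111.6)])
E
```

```text
at 5.6167 [ 0.5131 -0.1781  0.2479] yang -11.314854997159403 tilt 0.396506800752505 q7 0.15250992724733198 F [ 1.5178 -0.0763 -0.4195] w 0.9970075057502167 0.0
[166.2 -77.2  -1.8] -0.547 len 183
[141.   51.3   0.4] -0.698 len 150
[ 62.  103.8  50.3] -0.901 len 131
```

View pics/crop2.png

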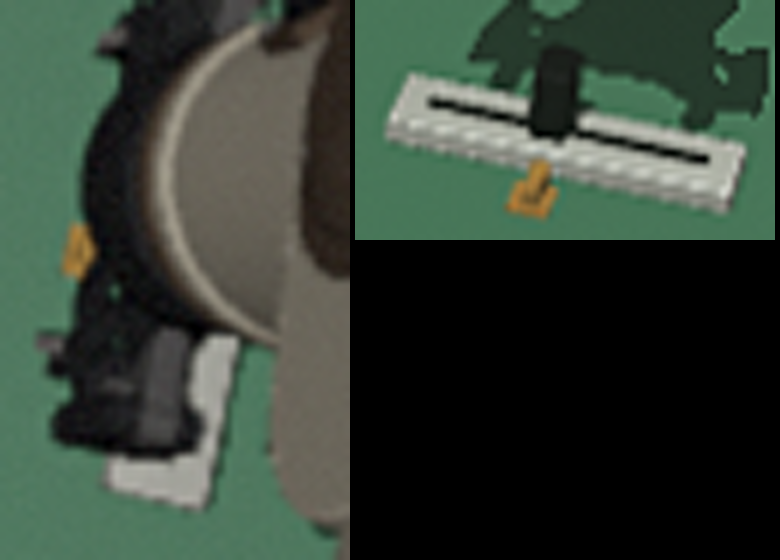

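The side crop shows the grip standing level with the pointer, with its base at (552,135) and the tip at (541,163). I'll confirm from the top view when the arm is clear.

apply_moves([
  [33,-15,0,-0.11],
  [66,-31,0,-0.22],
  [99,-46,0,-0.33],
  [133,-62,0,-0.44],
  [166,-77,0,-0.55],
], fingers=0.56)

```text
time_s: 6.03
eef_pos: [0.4671, -0.0059, 0.2448]
tcp_rot: [-0.0, 0.574, 0.819, -0.0]
wrist_force: [0.5, 0.6, 0.1]
grip_width: 0.565
finger_force: 0.0
```

apply_moves([
  [28,10,0,-0.12],
  [56,20,0,-0.24],
  [85,31,0,-0.36],
  [113,41,0,-0.48],
  [141,51,0,-0.6],
])

```text
time_s: 6.45
eef_pos: [0.4685, 0.1438, 0.2448]
tcp_rot: [-0.0, 0.306, 0.952, 0.0]
wrist_force: [1.4, -0.1, -0.8]
grip_width: 0.558
finger_force: 0.0
```

apply_moves([
  [0,0,0,-0.12],
  [0,0,0,-0.24],
  [0,0,0,-0.36],
  [0,0,0,-0.48],
  [0,0,0,-0.6],
])

```text
time_s: 6.87
eef_pos: [0.4686, 0.1424, 0.2446]
tcp_rot: [-0.0, 0.011, 1.0, -0.0]
wrist_force: [1.0, -0.8, 0.2]
grip_width: 0.558
finger_force: 0.0
```

```bash
python3 - <<'E'
from h import *
plan([(.469,.271,.2,111.6),(.469,.271,.062,111.6)])
snap("top","top2");im=cv2.imread("pics/top2_raw.png")
A=cv2.resize(im[195:275,325:375],None,fx=7,fy=7,interpolation=cv2.INTER_CUBIC);cv2.imwrite("pics/crop3.png",A)
E
```

```text
at 6.8667 [0.4686 0.1424 0.2446] yang 88.71196535197953 tilt 0.03339523653016353 q7 1.1617620736395162 F [ 0.9872 -0.7698  0.1676] w 0.558425727940164 0.0
[  2.5 128.6  44.6] -0.399 len 136
[ -0.1  -0.  138. ] -0.0 len 138
```

View pics/crop3.png

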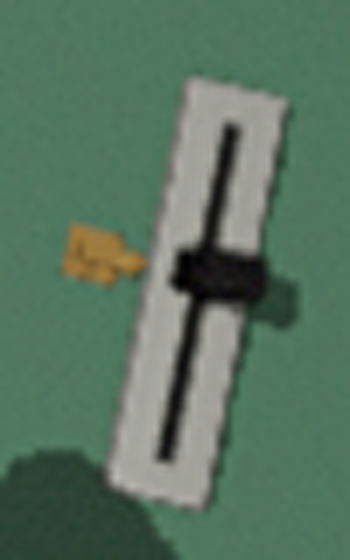

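The grip now has its top face at about (230,277), with the pointer tip at (145,263). They look level, and I'll check that numerically while approaching the punch.

apply_moves([
  [0,25,9,-0.1],
  [1,50,18,-0.2],
  [2,75,27,-0.3],
  [2.5,102,36,-0.4],
  [2.5,128.5,44.5,-0.4],
])

```text
time_s: 7.33
eef_pos: [0.4699, 0.2718, 0.1998]
tcp_rot: [-0.0, -0.185, 0.983, 0.0]
wrist_force: [0.8, 0.0, 0.7]
grip_width: 0.561
finger_force: 0.0
```

```bash
python3 - <<'E'
from h import *
c=lambda x,y:((x+.5)/7-.5+325,(y+.5)/7-.5+195)
d=np.array([.9779,-.2089]);p=onz("top",*c(145,263),.012)
for q in((230,277),(232,275)):print(d@(onz("top",*c(*q),.055)-p)[:2])
plan([(.469,.271,.063,111.6)])
E
```

```text
-0.00071358024412923
0.00021647686142107353
at 7.3333 [0.4699 0.2718 0.1998] yang 111.37214806579124 tilt 0.016218584917051814 q7 1.266296216214131 F [0.7974 0.013  0.683 ] w 0.5612916098424072 0.0
[  1.1  -0.5 136.8] -0.004 len 137
```

apply_moves([
  [1,-0.5,30,0],
  [1,-0.5,55,0],
  [1,-0.5,75,0],
  [1,-0.5,90,0],
  [1,-0.5,100,0],
])

```text
time_s: 7.75
eef_pos: [0.4682, 0.2694, 0.0982]
tcp_rot: [-0.001, -0.183, 0.983, -0.0]
wrist_force: [-0.3, 0.3, 0.2]
grip_width: 0.558
finger_force: 0.0
```

apply_moves([
  [0,0,8,0],
  [0,0,16,0],
  [0,0,24,0],
  [0,0,32,0],
  [0,0,37,0],
])

```text
time_s: 8.17
eef_pos: [0.4693, 0.2701, 0.0628]
tcp_rot: [0.0, -0.184, 0.983, 0.0]
wrist_force: [-0.4, -0.2, -0.2]
grip_width: 0.557
finger_force: 0.0
```

apply_moves([
  [0,0,0,0],
  [0,0,0,0],
  [0,0,0,0],
  [0,0,0,0],
  [0,0,0,0],
], fingers=0, grip_force=30)

```text
time_s: 8.58
eef_pos: [0.4692, 0.2704, 0.0636]
tcp_rot: [0.0, -0.185, 0.983, 0.0]
wrist_force: [-0.7, 0.5, -3.1]
grip_width: 0.293
finger_force: 29.6
```

apply_moves([
  [0,0,0,0],
  [0,0,0,0],
  [0,0,0,0],
  [0,0,0,0],
  [0,0,0,0],
])

```text
time_s: 9.0
eef_pos: [0.4693, 0.2704, 0.0635]
tcp_rot: [0.0, -0.185, 0.983, 0.0]
wrist_force: [-0.4, 0.2, -1.0]
grip_width: 0.289
finger_force: 29.7
```

apply_moves([
  [0,0,-12,0],
  [0,0,-24,0],
  [0,0,-36,0],
  [0,0,-50,0],
  [0,0,-65,0],
])

```text
time_s: 9.42
eef_pos: [0.4696, 0.2698, 0.1302]
tcp_rot: [0.0, -0.184, 0.983, -0.0]
wrist_force: [0.3, 1.4, -1.7]
grip_width: 0.287
finger_force: 29.5
```

apply_moves([
  [0,0,-10,0],
  [0,0,-15,0],
  [0,0,-15,0],
  [0,0,-15,0],
  [0,0,-15,0],
])

```text
time_s: 9.83
eef_pos: [0.4688, 0.2698, 0.1428]
tcp_rot: [-0.001, -0.185, 0.983, -0.0]
wrist_force: [-0.2, -0.7, -2.6]
grip_width: 0.29
finger_force: 29.5
```

```bash
python3 - <<'E'
from h import *
snap("side","side3",1);im=cv2.imread("pics/side3_raw.png");cv2.imwrite("pics/crop4.png",cv2.resize(im[190:360,230:380],None,fx=3.5,fy=3.5,interpolation=cv2.INTER_CUBIC))
ux=np.array([.93,.37]);ux/=np.linalg.norm(ux)
e=np.array([.468,.27])+.0375*ux   # far edge of the block beside the middle hole
h=.040-.0187+.05                  # TCP height with grasp 40 mm above the block
f=lambda D,z:(*(e-ux*D),z,111.6)
plan([f(-.022,.145),f(-.022,h),f(-.010,h),f(.023,h)])
E
```

```text
at 9.8833 [0.4687 0.2698 0.1426] yang 111.26845903355328 tilt 0.09550897018161995 q7 1.2401430834498204 F [-0.0707 -1.2037 -1.5455] w 0.29217812462058157 29.468833506067625
[-58.9   0.9  -2.5] -0.006 len 59
[-0.1  0.  73.7] -0.0 len 74
[12. -0.  0.] -0.0 len 12
[33.  -0.1  0.1] -0.0 len 33
```

View pics/crop4.png

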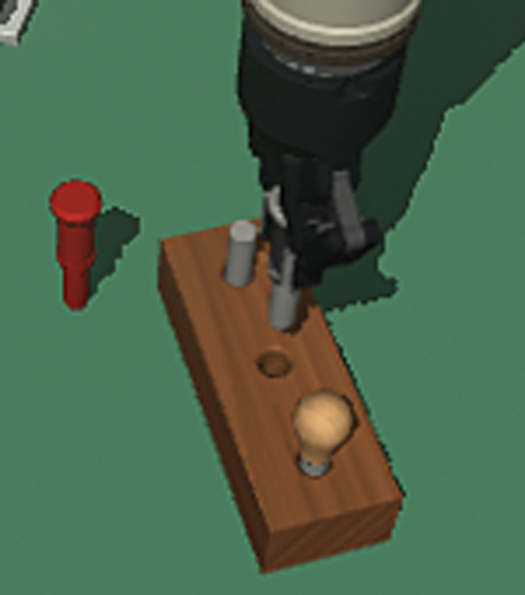

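Punch is drawn clear: its shank end is at about (285,325), above the empty hole, with rod and awl still in place. The tool keeps pointing down, so I'll tip the punch in the pads by leaning its shank on the block's far upper edge.

apply_moves([
  [-12,0,-2,0],
  [-24,0,-3,0],
  [-36,0,-3,0],
  [-48,1,-3,0],
  [-59,1,-3,0],
])

```text
time_s: 10.3
eef_pos: [0.5239, 0.2926, 0.1453]
tcp_rot: [-0.001, -0.185, 0.983, -0.0]
wrist_force: [-0.8, -0.2, -2.5]
grip_width: 0.29
finger_force: 29.5
```

apply_moves([
  [0,0,20,0],
  [0,0,38,0],
  [0,0,54,0],
  [0,0,66,0],
  [0,0,74,0],
])

```text
time_s: 10.72
eef_pos: [0.5226, 0.2918, 0.07]
tcp_rot: [-0.002, -0.185, 0.983, -0.001]
wrist_force: [0.8, 0.1, -2.6]
grip_width: 0.295
finger_force: 29.5
```

apply_moves([
  [4,0,0,0],
  [7,0,0,0],
  [10,0,0,0],
  [14,0,0,0],
  [18,0,0,0],
], grip_force=20)

```text
time_s: 11.13
eef_pos: [0.5076, 0.2864, 0.0735]
tcp_rot: [0.001, -0.185, 0.983, 0.0]
wrist_force: [0.6, 0.3, -1.5]
grip_width: 0.291
finger_force: 29.5
```

apply_moves([
  [2,0,0,0],
  [5,0,0,0],
  [8,0,0,0],
  [11,0,0,0],
  [14,0,0,0],
])

```text
time_s: 11.55
eef_pos: [0.494, 0.2809, 0.0726]
tcp_rot: [0.0, -0.185, 0.983, 0.0]
wrist_force: [0.4, 0.4, -1.4]
grip_width: 0.292
finger_force: 29.0
```

apply_moves([
  [3,0,0,0],
  [6,0,0,0],
  [9,0,0,0],
  [12,0,0,0],
  [14,0,0,0],
])

```text
time_s: 11.97
eef_pos: [0.4806, 0.2756, 0.0723]
tcp_rot: [-0.0, -0.185, 0.983, -0.0]
wrist_force: [1.2, 0.5, -1.9]
grip_width: 0.292
finger_force: 29.1
```

```bash
python3 - <<'E'
from h import *
snap("side","side4",1);im=cv2.imread("pics/side4_raw.png");cv2.imwrite("pics/crop5.png",cv2.resize(im[190:360,230:380],None,fx=3.5,fy=3.5,interpolation=cv2.INTER_CUBIC))
plan([])
E
```

```text
at 12.0167 [0.4803 0.2755 0.0723] yang 111.2771016253195 tilt 0.04246142975668621 q7 1.2057802681611693 F [-0.1559  0.8842 -0.704 ] w 0.2943357818868642 29.03894029357616
```

View pics/crop5.png

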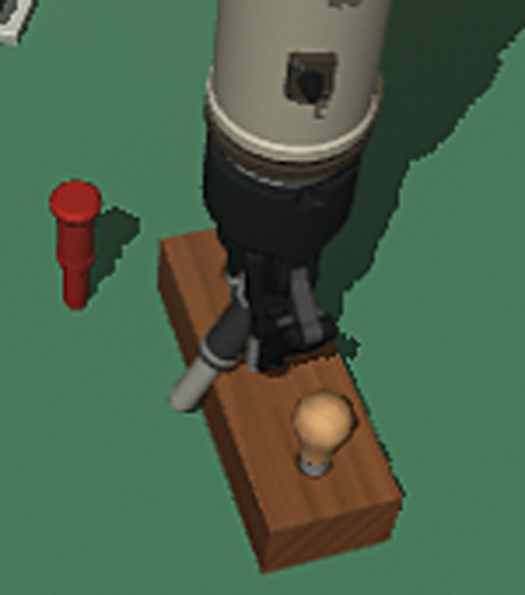

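The punch has tipped: its shank end is at about (183,404) and the shank/handle junction at (215,357), outside the block's edge. The awl is unmoved. I'll work out the tilt by casting these rays onto the tilt plane, and lift clear.

apply_moves([
  [0,0,-8,0],
  [0,0,-20,0],
  [0,0,-45,0],
  [0,0,-75,0],
  [0,0,-110,0],
], grip_force=60)

```text
time_s: 12.43
eef_pos: [0.4794, 0.2751, 0.1831]
tcp_rot: [-0.002, -0.185, 0.983, -0.0]
wrist_force: [0.6, -0.3, -1.2]
grip_width: 0.287
finger_force: 59.2
```

```bash
python3 - <<'E'
from h import *
T=np.array([.4803,.2755,.0723]);a=np.radians(111.3);yy=np.array([np.cos(a),np.sin(a),0]);xx=np.array([np.sin(a),-np.cos(a),0])
q=[]
for u,v in((183,404),(215,357)):
    o,d=ray("side",(u+.5)/3.5-.5+230,(v+.5)/3.5-.5+190);p=o+d*((T-o)@yy)/(d@yy);q.append(((p-T)@xx,p[2]-T[2]-.0187));print(q[-1])
e=np.subtract(q[0],q[1]);print("tilt",np.degrees(np.arctan2(e[0],-e[1])),np.hypot(*e), "tip from grasp",np.degrees(np.arctan2(q[0][0],-q[0][1])),np.hypot(*q[0]))
# targets: panel
C=np.array([.703,-.0832,.0755]);th=np.radians(-9.5);
for tilt in (40,45):
    t=np.radians(tilt);ax=np.array([-np.sin(t)*np.cos(th),-np.sin(t)*np.sin(th),np.cos(t)])
    n=np.array([-.6442*np.cos(th),-.6442*np.sin(th),.7648]);g=C+.055*n+.07*ax;print(g-[0,0,.0187])
plan([(.50,.13,.22,100),(.57,-.03,.22,80.5),(.625,-.070,.19,80.5)])
E
```

```text
(np.float64(0.04020054524225177), np.float64(-0.06928363012963881))
(np.float64(0.023815580451451535), np.float64(-0.026618535666640332))
tilt 21.008625114122413 0.04570314383860641 tip from grasp 30.123657681004502 0.08010184293582094
[ 0.6237 -0.0699  0.1525]
[ 0.6192 -0.0692  0.1484]
at 12.4333 [0.4794 0.2751 0.1831] yang 111.29015356248979 tilt 0.22103584010176758 q7 1.259525515428036 F [ 0.5576 -0.2608 -1.2047] w 0.2872306801461435 59.239768233237555
[  33.7 -142.7  -36.7] 0.197 len 151
[ -41.2 -169.7    0. ] 0.34 len 175
[-60.9 -30.3  29.9] 0.0 len 74
```

apply_moves([
  [7,-29,-8,0.04],
  [14,-57,-16,0.08],
  [21,-86,-24,0.12],
  [28,-115,-32,0.16],
  [34,-143,-37,0.2],
])

```text
time_s: 12.85
eef_pos: [0.5011, 0.1289, 0.2215]
tcp_rot: [0.001, -0.085, 0.996, 0.0]
wrist_force: [-0.1, 0.7, -2.5]
grip_width: 0.282
finger_force: 59.2
```

apply_moves([
  [-8,-34,0,0.07],
  [-16,-68,0,0.14],
  [-25,-102,0,0.21],
  [-33,-136,0,0.28],
  [-41,-170,0,0.34],
])

```text
time_s: 13.27
eef_pos: [0.5706, -0.0316, 0.2207]
tcp_rot: [0.0, 0.086, 0.996, 0.0]
wrist_force: [0.8, 1.1, -1.8]
grip_width: 0.283
finger_force: 59.3
```

apply_moves([
  [0,0,0,0],
  [0,0,0,0],
  [0,0,0,0],
  [0,0,0,0],
  [0,0,0,0],
])

```text
time_s: 13.68
eef_pos: [0.5702, -0.0284, 0.2197]
tcp_rot: [-0.0, 0.083, 0.997, 0.0]
wrist_force: [-0.4, 0.7, -2.3]
grip_width: 0.279
finger_force: 59.3
```

```bash
python3 - <<'E'
from h import *
plan([]);s=bot.sense();g=s["eef_pos"]+np.array([0,0,.0187])
snap("top","top5",1);snap("side","side5",1)
C=np.zeros((480,800,3),np.uint8)
for i,n in enumerate(("top","side")):
    im=cv2.imread(f"pics/{n}5_raw.png");u,v=proj(n,g).astype(int);print(n,u,v)
    u0,v0=u-40,v-48;C[:,i*400:i*400+400]=cv2.resize(im[v0:v0+96,u0:u0+80],(400,480),interpolation=cv2.INTER_CUBIC)
cv2.imwrite("pics/crop6.png",C)
E
```

```text
at 13.6833 [ 0.5702 -0.0284  0.2197] yang 80.49327391982843 tilt 0.047784439994017366 q7 1.3862438733563065 F [-0.4496  0.6929 -2.3242] w 0.27896198567343244 59.31013436886133
top 264 194
side 273 120
```

View pics/crop6.png

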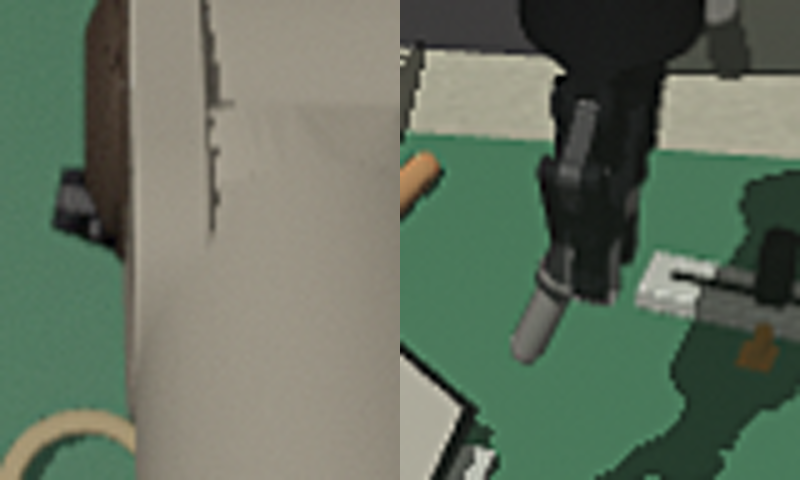

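The top view is blocked by the arm. The side view shows the tipped shank from the junction ring at about (554,284) to the end at (526,354).

```bash
python3 - <<'E'
from h import *
T=np.array([.5702,-.0284,.2197]);a=np.radians(80.5);yy=np.array([np.cos(a),np.sin(a),0]);xx=np.array([np.sin(a),-np.cos(a),0])
G=T+[0,0,.0187]
def pl(u,v,off=0):
    o,d=ray("side",(u-400+.5)/5-.5+233,(v+.5)/5-.5+72);p=o+d*((T+off*yy-o)@yy)/(d@yy);return np.array([(p-T)@xx,(p-G)[2]])
for nm,A,B,off in(("axis",(554,284),(526,354),0),("left",(541,276),(513,347),0),("right",(568,297),(540,359),0)):
    p,q=pl(*A,off),pl(*B,off);e=q-p;print(nm,p,q,np.degrees(np.arctan2(e[0],-e[1])),np.hypot(*e))
p=lambda s,t:((proj("side",G+s*(np.sin(np.radians(t))*xx-np.cos(np.radians(t))*np.array([0,0,1])))-[233,72])*5+2)+[400,0]
for t in(20,25,30,35,40):print(t,p(.025,t),p(.07,t))
E
```

```text
axis [ 0.0221 -0.0253] [ 0.0345 -0.0677] 16.27510964324621 0.04414657252870687
left [ 0.0281 -0.0222] [ 0.0406 -0.0651] 16.316831350654958 0.04462521450735375
right [ 0.0156 -0.0311] [ 0.0278 -0.0691] 17.905171313522086 0.03993156758726819
20 [583.816  285.9465] [548.4128 354.7921]
25 [579.4299 283.6343] [536.4787 348.5384]
30 [575.2289 281.039 ] [525.024  341.5332]
35 [571.2435 278.179 ] [514.1253 333.8209]
40 [567.5029 275.0749] [503.8569 325.4502]
```

The punch has tipped only about 17–20° and slid about 14 mm sideways in the pads, because the long pad contact resists pivoting. Plan: straighten it against the block's near side, put it back in its hole, and regrasp by the short head, which pivots freely.

```bash
python3 - <<'E'
from h import *
ux=np.array([.932,.362]);e=np.array([.468,.27])-.0375*ux
f=lambda D,z:(*(e+ux*D),z,111.3)
plan([(.47,.10,.2,98),f(-.06,.2),f(-.055,.07),f(-.007,.07)])
E
```

```text
at 13.7833 [ 0.5703 -0.0289  0.2196] yang 80.4615342905271 tilt 0.025813503037287015 q7 1.3862267237015808 F [ 0.0488 -0.3601 -2.1888] w 0.2874331325391634 59.30984382503084
[120.3 110.5  19.7] -0.306 len 165
[ 73.2 146.3   0.1] -0.232 len 164
[ -5.   -0.1 130. ] 0.0 len 130
[-48.   -0.1   0. ] -0.0 len 48
```

apply_moves([
  [24,22,4,-0.06],
  [48,44,8,-0.12],
  [72,66,12,-0.18],
  [96,88,16,-0.24],
  [120,110,20,-0.3],
], grip_force=30)

```text
time_s: 14.2
eef_pos: [0.4695, 0.0999, 0.1994]
tcp_rot: [0.0, -0.068, 0.998, 0.0]
wrist_force: [0.0, -0.4, -1.1]
grip_width: 0.284
finger_force: 59.3
```

apply_moves([
  [15,29,0,-0.05],
  [29,58,0,-0.1],
  [44,88,0,-0.15],
  [58,117,0,-0.2],
  [73,146,0,-0.24],
])

```text
time_s: 14.62
eef_pos: [0.378, 0.2351, 0.1998]
tcp_rot: [0.0, -0.186, 0.982, 0.0]
wrist_force: [0.5, 0.3, -2.0]
grip_width: 0.281
finger_force: 59.3
```

apply_moves([
  [0,0,35,0],
  [0,0,70,0],
  [0,0,100,0],
  [-2,0,120,0],
  [-5,0,130,0],
])

```text
time_s: 15.03
eef_pos: [0.3817, 0.2347, 0.0671]
tcp_rot: [-0.002, -0.185, 0.983, -0.001]
wrist_force: [0.0, -0.3, -1.9]
grip_width: 0.283
finger_force: 59.3
```

```bash
python3 - <<'E'
from h import *
ux=np.array([.932,.362]);e=np.array([.468,.27])-.0375*ux
plan([(*(e-ux*.007),.07,111.3)]);s=bot.sense()
snap("side","side6",1);g=s["eef_pos"]+np.array([0,0,.0187])
im=cv2.imread("pics/side6_raw.png");u,v=proj("side",g).astype(int);print(u-60,v-60)
cv2.imwrite("pics/crop7.png",cv2.resize(im[v-60:v+60,u-60:u+60],(600,600),interpolation=cv2.INTER_CUBIC))
E
```

```text
at 15.0333 [0.3817 0.2347 0.0671] yang 111.36824897916259 tilt 0.2506953429766673 q7 1.1489448480764861 F [ 0.0014 -0.2513 -1.8982] w 0.2828373824571704 59.340806930704275
[-48.7   1.5  -3.1] 0.001 len 49
294 210
```

View pics/crop7.png

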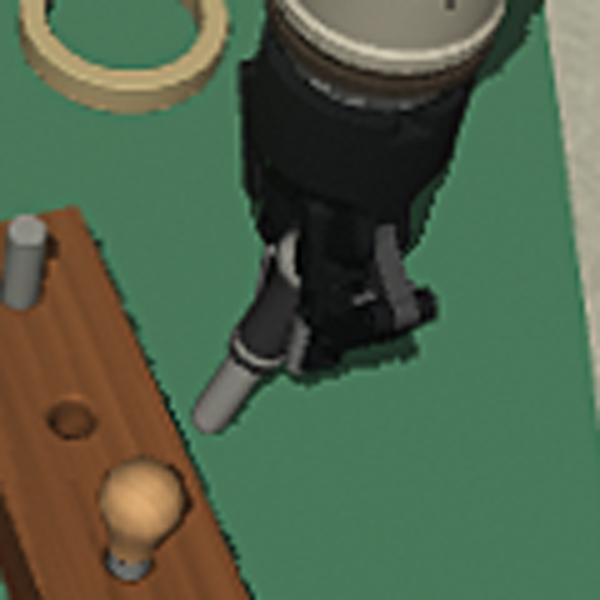

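The punch's end is at about (210,418), short of the block's near side. The head rim shows at (290,255), beside the fingers, which confirms the sideways offset. Next, push it upright against the block's side.

apply_moves([
  [-3,0,0,0],
  [-6,0,0,0],
  [-9,0,0,0],
  [-12,0,0,0],
  [-15,0,0,0],
], fingers=0, grip_force=20)

```text
time_s: 15.5
eef_pos: [0.3991, 0.2413, 0.0705]
tcp_rot: [0.001, -0.184, 0.983, 0.0]
wrist_force: [-0.2, 0.4, -1.9]
grip_width: 0.285
finger_force: 59.4
```

apply_moves([
  [-3,0,0,0],
  [-6,0,0,0],
  [-9,0,0,0],
  [-12,0,0,0],
  [-15,0,0,0],
])

```text
time_s: 15.92
eef_pos: [0.4114, 0.2459, 0.0691]
tcp_rot: [-0.001, -0.185, 0.983, -0.0]
wrist_force: [-2.5, -1.8, -1.2]
grip_width: 0.286
finger_force: 61.0
```

apply_moves([
  [-3,0,0,0],
  [-6,0,0,0],
  [-9,0,0,0],
  [-12,0,0,0],
  [-15,0,0,0],
])

```text
time_s: 16.33
eef_pos: [0.4263, 0.2518, 0.0694]
tcp_rot: [0.0, -0.185, 0.983, 0.0]
wrist_force: [-2.2, -0.4, -0.2]
grip_width: 0.279
finger_force: 59.3
```

```bash
python3 - <<'E'
from h import *
ux=np.array([.932,.362]);e=np.array([.468,.27])-.0375*ux
plan([(*(e-ux*.007),.07,111.3)]);s=bot.sense()
snap("side","side7",1);g=s["eef_pos"]+np.array([0,0,.0187])
im=cv2.imread("pics/side7_raw.png");u,v=proj("side",g).astype(int);print(u-60,v-60)
cv2.imwrite("pics/crop8.png",cv2.resize(im[v-60:v+60,u-60:u+60],(600,600),interpolation=cv2.INTER_CUBIC))
E
```

```text
at 16.3333 [0.4263 0.2518 0.0694] yang 111.26612518022242 tilt 0.008968535814155305 q7 1.1697508227870663 F [-2.2477 -0.3683 -0.1908] w 0.2785887591773332 59.286095522716096
[-1.   1.9 -0.6] -0.001 len 2
271 214
```

```bash
python3 - <<'E'
from h import *
ux=np.array([.932,.362]);c=np.array([.468,.27]);e=c+.0375*ux
f=lambda D,z:(*(e-ux*D),z,111.3)
plan([(*(c-ux*.0555),.165,111.3),f(-.03,.165),f(-.03,.063),f(-.012,.063),f(.046,.063)])
E
```

```text
at 16.3833 [0.4269 0.252  0.0695] yang 111.2580873809363 tilt 0.048410304637279494 q7 1.1698406773813412 F [-1.6013 -0.5095 -0.972 ] w 0.28557800308908426 59.330015823215945
[ 10.6   1.9 -95.6] -0.001 len 96
[-123.    -0.2    0.1] -0.0 len 123
[  0.1  -0.  102. ] -0.0 len 102
[18.  0. -0.] -0.0 len 18
[58.   0.1 -0. ] -0.0 len 58
```

apply_moves([
  [5,1,-5,0],
  [10,2,-25,0],
  [10,2,-50,0],
  [10,2,-75,0],
  [10,2,-96,0],
])

```text
time_s: 16.8
eef_pos: [0.4165, 0.2506, 0.1676]
tcp_rot: [0.002, -0.185, 0.983, 0.001]
wrist_force: [0.6, 0.9, -1.1]
grip_width: 0.282
finger_force: 59.2
```

apply_moves([
  [-25,0,0,0],
  [-50,0,0,0],
  [-75,0,0,0],
  [-100,0,0,0],
  [-123,0,0,0],
])

```text
time_s: 17.22
eef_pos: [0.5325, 0.2953, 0.1663]
tcp_rot: [0.001, -0.184, 0.983, 0.0]
wrist_force: [-0.6, -0.0, -1.6]
grip_width: 0.286
finger_force: 59.2
```

apply_moves([
  [0,0,25,0],
  [0,0,50,0],
  [0,0,72,0],
  [0,0,90,0],
  [0,0,102,0],
])

```text
time_s: 17.63
eef_pos: [0.5299, 0.2942, 0.0618]
tcp_rot: [-0.0, -0.185, 0.983, -0.0]
wrist_force: [-0.4, 0.2, -2.2]
grip_width: 0.287
finger_force: 59.2
```

apply_moves([
  [4,0,0,0],
  [8,0,0,0],
  [12,0,0,0],
  [15,0,0,0],
  [18,0,0,0],
])

```text
time_s: 18.05
eef_pos: [0.5141, 0.2884, 0.0649]
tcp_rot: [0.001, -0.185, 0.983, 0.0]
wrist_force: [-0.7, -0.8, -1.6]
grip_width: 0.287
finger_force: 59.2
```

apply_moves([
  [3,0,0,0],
  [6,0,0,0],
  [9,0,0,0],
  [12,0,0,0],
  [15,0,0,0],
])

```text
time_s: 18.47
eef_pos: [0.5, 0.2827, 0.0636]
tcp_rot: [0.001, -0.185, 0.983, 0.0]
wrist_force: [1.7, 1.0, -1.8]
grip_width: 0.283
finger_force: 59.0
```

apply_moves([
  [3,0,0,0],
  [6,0,0,0],
  [9,0,0,0],
  [12,0,0,0],
  [15,0,0,0],
])

```text
time_s: 18.88
eef_pos: [0.4862, 0.2775, 0.0638]
tcp_rot: [0.001, -0.185, 0.983, 0.0]
wrist_force: [4.5, 1.7, -1.4]
grip_width: 0.282
finger_force: 57.2
```

apply_moves([
  [3,0,0,0],
  [6,0,0,0],
  [9,0,0,0],
  [12,0,0,0],
  [15,0,0,0],
])

```text
time_s: 19.3
eef_pos: [0.4714, 0.2715, 0.0634]
tcp_rot: [-0.0, -0.185, 0.983, -0.0]
wrist_force: [3.7, 0.9, -1.2]
grip_width: 0.279
finger_force: 56.2
```

apply_moves([
  [3,0,0,0],
  [6,0,0,0],
  [9,0,0,0],
  [12,0,0,0],
  [13,0,0,0],
])

```text
time_s: 19.72
eef_pos: [0.4589, 0.2667, 0.0633]
tcp_rot: [-0.0, -0.185, 0.983, -0.0]
wrist_force: [2.7, 1.1, -0.8]
grip_width: 0.282
finger_force: 55.3
```

```bash
cat > m.py <<'E'
from h import *
def shank(raw,show=True):
    """outline of the grey shank in the side view, below the grasp; prints tilt in the tool's x-z plane"""
    s=bot.sense();T=np.array(s["eef_pos"]);M=Rq(s["tcp_rot"]);G=T+[0,0,.0187];yy=M[:,1];xx=-M[:,0]
    im=cv2.imread(raw);h=cv2.cvtColor(im,cv2.COLOR_BGR2HSV);m=((h[...,1]<45)&(h[...,2]>75)&(h[...,2]<200)).astype(np.uint8)
    n,l,st,ce=cv2.connectedComponentsWithStats(m)
    g=proj("side",G)
    for i in range(1,n):
        if 40<st[i,4]<400 and np.hypot(*(ce[i]-g-[-12,12]))<35:
            r=cv2.minAreaRect(np.argwhere(l==i)[:,::-1].astype(np.float32));b=cv2.boxPoints(r)
            b=b[np.argsort(b[:,1])];a,c=b[:2].mean(0),b[2:].mean(0);q=[]
            for u,v in(a,c):
                o,d=ray("side",u,v);p=o+d*((T-o)@yy)/(d@yy);q.append([(p-T)@xx,(p-G)[2]])
            e=np.subtract(q[1],q[0]);print(st[i,4],a,c,np.round(q,4).tolist(),"tilt",np.degrees(np.arctan2(e[0],-e[1])),"len",np.hypot(*e))
E
python3 - <<'E'
from m import *
plan([]);snap("side","side8",1);shank("pics/side8_raw.png")
E
```

```text
at 19.7167 [0.4589 0.2667 0.0633] yang 111.28079280312556 tilt 0.041767212369943525 q7 1.1771300555353683 F [ 2.6863  1.1394 -0.8236] w 0.28224212021453515 55.33532458339323
114 [299.604 252.928] [296.34 270.88] [[0.0389, 0.1021], [0.041, 0.0488]] tilt 2.2391547650619614 len 0.05337080613880565
146 [293.9807 290.4039] [278.4038 302.5192] [[0.0409, -0.0163], [0.0712, -0.0483]] tilt 43.40437494254006 len 0.04400420111825534
```

```bash
python3 - <<'E'
from h import *
plan([(.459,.2667,.2,111.3),(.50,.10,.2,96),(.56,-.05,.2,80.5),(.598,-.0657,.16,80.5)])
E
```

```text
at 19.7667 [0.4589 0.2666 0.0633] yang 111.28299192827753 tilt 0.04928893852717833 q7 1.1771828016462906 F [0.9114 0.6007 0.768 ] w 0.2871377968794276 55.28509316678537
[   0.    -0.  -136.7] -0.0 len 137
[  22.4 -170.2    0. ] 0.267 len 172
[ -44.  -155.4    0. ] 0.271 len 162
[-40.1  -9.2  40. ] 0.0 len 57
```

apply_moves([
  [0,0,-8,0],
  [0,0,-30,0],
  [0,0,-65,0],
  [0,0,-100,0],
  [0,0,-137,0],
])

```text
time_s: 20.18
eef_pos: [0.4573, 0.2659, 0.2009]
tcp_rot: [-0.003, -0.185, 0.983, -0.001]
wrist_force: [1.2, 0.1, -1.7]
grip_width: 0.283
finger_force: 58.5
```

apply_moves([
  [4,-34,0,0.05],
  [9,-68,0,0.1],
  [13,-102,0,0.16],
  [18,-136,0,0.21],
  [22,-170,0,0.27],
])

```text
time_s: 20.6
eef_pos: [0.4991, 0.0988, 0.2003]
tcp_rot: [-0.002, -0.05, 0.999, -0.0]
wrist_force: [0.9, -0.1, -1.5]
grip_width: 0.282
finger_force: 58.5
```

apply_moves([
  [-9,-31,0,0.05],
  [-18,-62,0,0.1],
  [-26,-93,0,0.16],
  [-35,-124,0,0.21],
  [-44,-155,0,0.27],
])

```text
time_s: 21.02
eef_pos: [0.5588, -0.0503, 0.2001]
tcp_rot: [-0.002, 0.085, 0.996, 0.0]
wrist_force: [0.6, 0.2, -2.3]
grip_width: 0.282
finger_force: 58.5
```

apply_moves([
  [-8,-2,8,0],
  [-16,-4,16,0],
  [-24,-6,24,0],
  [-32,-8,32,0],
  [-40,-9,40,0],
])

```text
time_s: 21.43
eef_pos: [0.5981, -0.0635, 0.1592]
tcp_rot: [-0.001, 0.083, 0.997, 0.0]
wrist_force: [-0.1, -0.2, -1.4]
grip_width: 0.275
finger_force: 58.5
```

apply_moves([
  [0,0,0,0],
  [0,0,0,0],
  [0,0,0,0],
  [0,0,0,0],
  [0,0,0,0],
])

```text
time_s: 21.85
eef_pos: [0.5982, -0.0644, 0.161]
tcp_rot: [0.0, 0.084, 0.996, 0.0]
wrist_force: [0.1, 0.5, -1.5]
grip_width: 0.282
finger_force: 58.5
```

```bash
python3 - <<'E'
from m import *
plan([(.598,-.0657,.147,80.5)]);snap("side","side9",1);shank("pics/side9_raw.png");print(proj("side",bot.sense()["eef_pos"]))
im=cv2.imread("pics/side9_raw.png");cv2.imwrite("pics/crop9.png",cv2.resize(im[80:210,170:330],None,fx=4.5,fy=4.5,interpolation=cv2.INTER_CUBIC))
E
```

```text
at 21.85 [ 0.5982 -0.0644  0.161 ] yang 80.36221891081995 tilt 0.04040104497058371 q7 1.4330646920885306 F [ 0.1272  0.5112 -1.5111] w 0.2824065236810288 58.5256371871219
[ 0.  -1.3 14. ] -0.002 len 14
[261.7462 137.6836]
```

View pics/crop9.png

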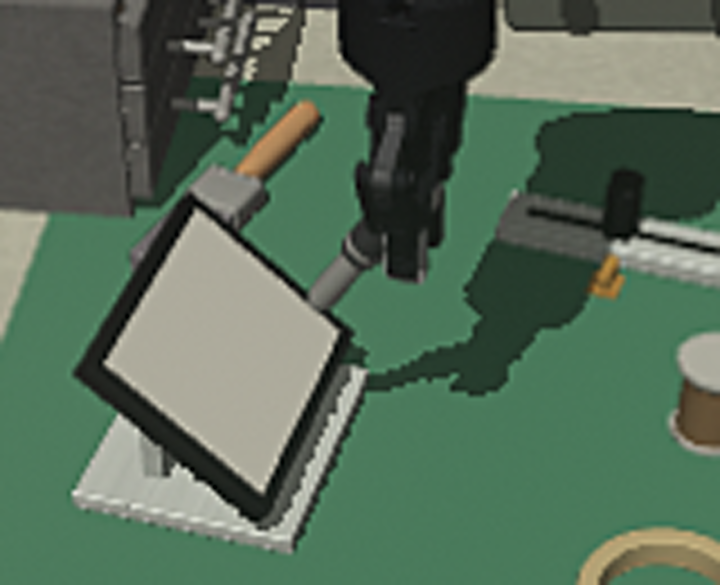

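The view shows the punch tipped towards the panel. The junction ring is at (356,252) and the shank runs to about (315,300), where it overlaps the panel's far frame. The panel's middle is at (225,345). I'll compare this with the projected prediction.

```bash
python3 - <<'E'
from m import *
s=bot.sense();T=s["eef_pos"];M=Rq(s["tcp_rot"]);xx=-M[:,0]
cr=lambda P:(proj("side",P)-[170,80])*4.5+1.75
G=T+[0,0,.0187]
tip=G+.0712*xx+[0,0,-.0483];jn=G+.0409*xx+[0,0,-.0163]
print("pred tip",tip,cr(tip),"jn",jn,cr(jn),"C",cr([.703,-.0832,.0755]))
o,d=ray("side",(356.5)/4.5-.5+170,252.5/4.5-.5+80);yy=M[:,1];p=o+d*((T-o)@yy)/(d@yy);print("jn meas",p,(p-G)@xx,p[2]-G[2])
im=cv2.imread("pics/side9_raw.png");h=cv2.cvtColor(im,cv2.COLOR_BGR2GRAY);print(h[134:152,230:254])
E
```

```text
pred tip [ 0.6684 -0.0765  0.1314] [285.3864 281.3147] jn [ 0.6385 -0.0715  0.1634] [339.0836 243.761 ] C [228.2176 347.7682]
jn meas [ 0.6295 -0.0699  0.16  ] 0.031688718394547385 -0.019662600404149966
[[105 105 104 105 104 105 104 105 105 104 104 105 105 104 106 107  43 147
   73  45  50  47  46  42]
 [105 105 105 104 104 105 104 105 104 104 105 105 105 105 105  99  37 112
  128  56  42  43  43  39]
 [110 107 105 104 105 105 104 104 105 104 105 104 104 105 105 102  51  56
  104 119  53  37  37  33]
 [ 89 111 108 105 105 105 105 105 105 105 105 105 104 103  98 118 117  41
   51  97 105  81  38  43]
 [ 37  91 113 108 106 105 104 105 104 104 105 105 104  97 115 125 131 108
   40  45  69  79  53  53]
 [  6  37  72 114 107 105 105 105 104 106 104 104  96 113 122 126 122 121
   94  52  33  46  57 101]
 [114   4  23  72 115 108 106 105 105 105 104  94 111 122 126 121 116 106
   95  64  68  99  99 108]
 [174 112  28  22  74 115 109 105 105 104  97 106 120 125 120 116 107  92
   73  73 104 108 106 105]
 [176 171 167  26  22  58 115 109 107 104 104 119 124 121 114 107  92  74
   60 103 107 1
[... 221 characters left out ...]
69 170 172 180 169  66   7  76 127 123 115 107  94  78  56  80 106
  106 104 104 104 105 104]
 [169 169 170 170 172 179 168  62  70 128 116 107  96  79  57  69 106 107
  106 104 105 104 104 104]
 [169 169 169 170 170 172 178 164 122 103 110  96  80  60  70 105 107 106
  104 104 104 104 105 104]
 [169 169 169 170 170 169 171 176 169 116  74  76  61  75 108 108 106 105
  105 105 105 105 105 104]
 [170 170 169 169 169 169 170 171 175 169 128  44  18  46 119 112 107 105
  105 105 105 104 105 105]
 [169 170 169 170 169 169 169 169 170 173 173 167  68  12  57  87 113 107
  106 105 105 105 104 104]
 [169 170 169 169 169 169 170 170 169 170 173 179 170  68  13  35  91 114
  107 105 105 105 105 105]]
```

```bash
python3 - <<'E'
from m import *
s=bot.sense();T=s["eef_pos"];M=Rq(s["tcp_rot"]);xx=-M[:,0];yy=M[:,1];G=T+[0,0,.0187]
def pl(u,v):
    o,d=ray("side",u,v);p=o+d*((T-o)@yy)/(d@yy);return np.array([(p-T)@xx,p[2]-G[2]]),p
for A,B in (((248.8,135.7),(239.8,146.3)),((246,137),(240,143.5)),((250,139.2),(243,147.5))):
    (a,_),(b,P)=pl(*A),pl(*B);e=b-a;print(a,b,P,"tilt",np.degrees(np.arctan2(e[0],-e[1])),np.hypot(*e))
C=np.array([.703,-.0832,.0755]);n=np.array([-.635,.106,.765]);x=np.array([.755,-.126,.644]);y=np.array([.165,.986,0])
r=pl(239.8,146.3)[1]-C;print("tip in panel",r@x,r@y,r@n)
E
```

```text
[ 0.0315 -0.0199] [ 0.0542 -0.0573] [ 0.6517 -0.0737  0.1224] tilt 31.296980903747563 0.043752848883582135
[ 0.0384 -0.0253] [ 0.0536 -0.0485] [ 0.6511 -0.0736  0.1312] tilt 33.24993392250202 0.027695429372486237
[ 0.0286 -0.0297] [ 0.0462 -0.0591] [ 0.6438 -0.0723  0.1206] tilt 30.87946292691931 0.03430734136992446
tip in panel -0.009725822360708836 0.0009089774976431576 0.06946926956113432
```

apply_moves([
  [-3,0,3,0],
  [-6,0,6,0],
  [-9,-1,9,0],
  [-10,-1,10,0],
  [-10,-1,10,0],
])

```text
time_s: 22.32
eef_pos: [0.6078, -0.0677, 0.1497]
tcp_rot: [-0.0, 0.084, 0.996, -0.0]
wrist_force: [1.0, -0.3, -3.1]
grip_width: 0.277
finger_force: 58.5
```

```bash
python3 - <<'E'
from m import *
plan([]);snap("side","s10",1)
h=cv2.cvtColor(cv2.imread("pics/s10_raw.png"),cv2.COLOR_BGR2GRAY);u,v=(proj("side",bot.sense()["eef_pos"])).astype(int);print(u,v);print(h[v-5:v+18,u-34:u-6])
E
```

```text
at 22.3167 [ 0.6078 -0.0677  0.1497] yang 80.3130567168221 tilt 0.05025467445335615 q7 1.435688941195257 F [ 0.9703 -0.3401 -3.1155] w 0.27744335140693405 58.5294826709287
257 140
[[173 107  27  21  74 114 108 105 105 105 104 104 104 105 105 104 104 105
  105  90 101  41  48  52  49  48  44  41]
 [177 169 164  23  21  60 115 109 106 105 105 105 104 105 104 104 105 105
  107  60 135  40  49  51  50  49  46  43]
 [171 174 182 160  63  10  61  89 111 107 106 105 104 103 104 104 104 105
  107  39 107  81  43  48  47  46  42  38]
 [169 170 173 180 166  64  12  37  92 113 108 106 105 105 105 105 104 105
  101  63  57 134  74  40  42  42  38  34]
 [169 169 170 173 179 167  64   5  38  72 114 107 105 104 104 105 105 104
  105 116  35  87 123  90  39  32  29  25]
 [169 169 169 169 172 179 165 114   3  22  71 114 108 106 104 104 104 100
  120 131  89  39  79  97 100  74  77  54]
 [169 170 169 169 169 172 177 173 112  27  22  74 114 108 106 104  98 116
  125 128 119  83  41  46  57  41  81 103]
 [169 169 169 169 170 169 172 175 172 166  26  21  57 115 107  96 113 123
  126 119 118 102  52  41  
[... 1071 characters left out ...]
170 169 169 169 170 170 170 169 170 170 170 171 174 167 164 166 178 174
  174 179 170  70  12  37  70 114 106 104]
 [170 170 169 169 169 170 169 170 170 170 169 170 171 172 173 172 170 170
  170 173 179 177  80  20  29  66 110 105]
 [169 170 169 169 170 170 169 169 169 169 169 169 169 170 170 169 169 169
  169 170 178 191  51  21  23  55 112 106]
 [169 170 170 169 169 169 170 169 169 169 169 168 170 169 169 169 169 169
  170 171 178 145  19  23  31 113 111 107]
 [169 169 170 170 169 169 170 169 169 170 169 169 170 169 170 168 168 170
  169 173 182  59  19  27  29  69 117 110]
 [169 170 169 170 169 170 170 169 170 168 169 170 169 169 170 170 170 169
  170 177 190  15  24  29  43  52  62  61]]
```

apply_moves([
  [0,0,0,0],
  [0,0,0,0],
  [0,0,0,0],
  [0,0,0,0],
  [0,0,0,0],
])

```text
time_s: 22.78
eef_pos: [0.6079, -0.0675, 0.1505]
tcp_rot: [0.0, 0.084, 0.996, 0.0]
wrist_force: [-0.5, -1.2, -1.9]
grip_width: 0.282
finger_force: 58.5
```

apply_moves([
  [0,0,0,0],
  [0,0,0,0],
  [0,0,0,0],
  [0,0,0,0],
  [0,0,0,0],
])

```text
time_s: 23.2
eef_pos: [0.6079, -0.0675, 0.1504]
tcp_rot: [0.0, 0.084, 0.996, -0.0]
wrist_force: [0.9, 0.6, -2.8]
grip_width: 0.285
finger_force: 58.5
```

```bash
python3 - <<'E'
from m import *
plan([]);snap("side","s11",1)
a,b=[cv2.cvtColor(cv2.imread(f"pics/s{i}_raw.png"),cv2.COLOR_BGR2GRAY) for i in(10,11)];u,v=(proj("side",bot.sense()["eef_pos"])).astype(int)
A,B=[np.float32(k[v-8:v+18,u-34:u-4]) for k in(a,b)]
print(cv2.phaseCorrelate(A,B),np.abs(A-B).max());print(np.int32(B))
E
```

```text
at 23.2 [ 0.6079 -0.0675  0.1504] yang 80.32997071442831 tilt 0.0003418454665766989 q7 1.4356429940847109 F [ 0.9493  0.6354 -2.846 ] w 0.2851057495051136 58.525424899489735
((0.05727805306552369, 0.44844780129782436), 0.99464287492964) 56.0
[[ 42  97 113 107 105 104 105 104 105 104 104 105 105 105 104 105 104 104
  104 104 107 110  54  47  25  26  28  27  27  26]
 [  7  39  73 113 107 105 105 104 104 104 104 104 103 104 104 104 104 104
  106 105 113  74  41  52  32  24  27  30  31  34]
 [110   3  22  75 113 108 105 105 104 104 105 104 105 104 105 104 105 104
  105 106 101  43  47  52  49  38  38  38  31  28]
 [172 108  27  22  76 113 109 105 105 104 104 105 104 104 104 104 105 104
  105  92 105  39  48  52  51  48  45  43  57  23]
 [177 169 163  23  20  60 115 109 106 105 104 104 104 104 104 104 104 105
  107  61 137  74  46  50  50  49  45  43  63  23]
 [171 174 182 160  64  10  60  89 111 107 105 105 105 104 105 104 104 106
  107  41 108  89  42  48  47  43  40  38  62  22]
 [169 170 173 181 166  64  10  38  91 112 108 105 105 104 104 105 104 106
   96  65  57 134  75  40  41  41 
[... 1692 characters left out ...]
173 169 165 165 175 173
  173 179 171  70  11  35  70 114 107 105 104 104]
 [170 169 169 169 170 169 169 169 169 170 169 169 170 171 172 172 171 170
  170 172 180 176  80  20  29  69 109 105 105 104]
 [169 169 169 169 169 169 169 169 169 169 169 168 170 170 170 169 169 169
  169 171 177 190  51  21  22  55 111 106 105 104]
 [169 169 170 169 169 169 169 170 169 169 168 169 169 169 170 169 169 168
  170 171 178 146  19  23  31 114 112 107 105 104]
 [170 169 170 169 170 169 169 169 169 170 170 169 170 169 169 169 169 169
  170 174 182  58  19  26  28  70 116 110 107 104]
 [170 170 169 170 168 168 169 169 169 169 170 169 169 170 169 169 169 169
  170 178 189  14  25  29  42  52  62  60 111 107]]
```

```bash
python3 - <<'E'
from m import *
s=bot.sense();T=s["eef_pos"];M=Rq(s["tcp_rot"]);xx=-M[:,0];yy=M[:,1];G=T+[0,0,.0187]
u,v=proj("side",T).astype(int);print(u,v)
def pl(a,b):
    o,d=ray("side",u-34+a,v-8+b);p=o+d*((T-o)@yy)/(d@yy);return np.array([(p-T)@xx,p[2]-G[2]]),p
(a,_),(b,P)=pl(21.6,7.4),pl(13,17);e=b-a;print(a,b,P,"tilt",np.degrees(np.arctan2(e[0],-e[1])),np.hypot(*e))
C=np.array([.703,-.0832,.0755]);n=np.array([-.635,.106,.765]);x=np.array([.755,-.126,.644]);y=np.array([.165,.986,0]);r=P-C
print("tip in panel",r@x,r@y,r@n)
E
```

```text
257 140
[ 0.0323 -0.0237] [ 0.0546 -0.0585] [ 0.6616 -0.0766  0.1106] tilt 32.57863285372198 0.04127671360501226
tip in panel -0.009482185132340615 -0.0003661048594926766 0.05378327013565121
```

```bash
python3 -c "
from station import bot
print(bot.finish_job())"
```

```text
the job is handed in; nothing more can be done
None
```

I handed the job in: the dimmer is set level with the pointer to within about 1 mm, and the punch is held at the middle of the panel with a gap of about 54 mm, its axis about 8° off the panel's normal (limit 17°); no verdict came back.

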